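Make up the part kits for two circuit-board repairs

ROBOT

A 7-joint arm with a two-finger parallel gripper is mounted at the origin on a cart in front of the work surface, level with it; the furniture and walls round the work are solid. World frame = base frame: x ahead of the robot, y to its left, z up, the work surface at z = 0. Lengths are in m, angles in rad, forces in N, time in s.
With the tool pointing down it reaches from about 0.425 to 0.925 m from the base axis. Payload 6.8 kg.
Tool frame: the origin (TCP) lies on the mounting face of the last link; the fingertips stand 173 mm ahead of it and the grasp point (between the pads) lies 155 mm ahead of it; z points along the fingers, y is the line along which they close (so a half turn about z gives the same grasp; the last joint's range is limited). The gripper opens to 85 mm and grips with 20 to 120 N. Pads are 22 mm wide; open, the fingers measure 114 mm over their backs; the gripper's body (76 mm by 85 mm) begins 54 mm behind the grasp point. The pads swing forward as they close: fully open they stand 13 mm farther back than shut.
Start: joints at [-1.354, 0.477, 0.022, 1.555, -0.011, 1.109, -0.083], TCP at [0.215, 0.64, 0.405] pointing down, gripper open.
Joint ranges: [-2.96, 2.96], [-0.34, 2.1], [-1.41, 1.46], [0.24, 2.44], [-1.37, 4.51], [0.17, 1.92], [-2.96, 2.96]. Speed limits (rad/s): [2.39, 2.39, 3.14, 3.14, 3.14, 3.14, 3.14].

INTERFACE

Orientations are given as a unit quaternion [w, x, y, z].
In Python, from station import bot gives the robot as it stands. The module is installed in compiled form; this text tells all that it offers.
- The arm moves only by the shell command python3 -m pendant 'ROWS' [FORCE]. ROWS is JSON, a list of rows, each a list of 5 numbers: the finger opening in m, from 0 to 0.0854, then the shift along the tool's x, y, z in m, then the turn about the tool's z in degrees. In form: [[jaw, x, y, z, yaw], ...]. A call has 1 to 12 rows; each row shifts and turns the commanded pose from where the row before left it, along the tool's axes as they then stand; what a row does not reach is not made up. A row lasts 1/12 s, in which the tool goes at most 41.7 mm and 7.16 degrees, less where a joint would pass 70% of its speed; a pose out of reach is approached as far as the arm can. A call with a gripper value outside its range is refused whole. The fingers move at their own pace and stop on an object; FORCE is the grip in N (left out, the last holds). Time passes only in rows, so rows that do not move let the fingers close. It gives the time, the measured TCP pose, the force, the opening and the grip force at its end, in the units of the state.
- bot.get_obs(): the state, without advancing time (a new reading comes with each control period).
- bot.read_camera(name): name is "scene" or "side" or "wrist"; returns (picture, depth): 480x640x3 uint8, blue, green, red; 480x640 float32, m along the optical axis (not along the pixel's ray), 0 where there is no reading.
- bot.camera_model(name): a dict with "intrinsics" (3x3 intrinsics, pixels), "dist_coeffs" ([k1, k2, p1, p2, k3] as OpenCV has them; the pictures are not rectified), "R" (3x3) and "t" (3): a world point X has camera coordinates R X + t. Camera axes: x right, y down, z forward; pixel columns grow to the right and rows downward; lengths in m; the calibration is good to about 2 mm. A picture is of the moment at which its call begins: read the wrist's pose just before it. camera_model takes no time and is no camera call; for the wrist camera it gives the pose at the moment of the call.
- bot.hand_in(): hands the job in; it is judged then, once.
Trained networks look in the newest picture that a camera, given by its name, has taken for a name from the list of things; names that differ only in an ending like _2 or _b are one class to them, and where a whole thing is asked for, a point or a joint stands for the part that bears it (a point fixed in the world has none). Each returns a list of dicts, best first, with "score" (0 to 1); they miss things now and then, are a little off and sometimes report something else, mostly with a low value. They report only what shows in the picture. A call takes as long as a camera call. They do not tell look-alikes from the thing itself.
- bot.boxes_of(name, camera): "at" ([column, row] in pixels, amid what is visible of it).
- bot.trace(name, camera): "mask" (480x640 bool, what is visible of it) and "at" ([column, row] in pixels, amid what is visible of it).
- bot.pinpoint(name, camera): "at" ([column, row] in pixels: a listed point, or the origin of a listed thing).
The state is a dict: "t": time; "q": joint angles; "joint_vel": joint speeds; "joint_torque": joint torques, N m; "eef_pos": TCP position; "tool_rot": TCP orientation; "contact_force": force on the tool from outside, world axes, zero at the start; "torque": the same for the moment, N m; "gripper_width": opening from 0.0 (shut) to 1.0 (fully open); "grasp_force": force on a finger pad.
Only numpy, scipy, OpenCV 4.12 (cv2) and the standard library are available. Lean on these libraries where they do the work, as an engineer would, in place of code of your own. Each camera call takes 0.05 s, during which the arm holds its last target. There are 200 camera calls.

TASK

Two repair jobs wait in the grey kit trays, one with a small green board and one with a long grey board: make up the kit of parts for each from the stock on the bench. The green board's tray gets the reel of solder (blue flanges) in its round well and the beige relay box in either rectangular pocket; the grey board's tray gets the tall white reel of tinned wire in its round well, and the blue capacitor box and the black 9 V battery in its two rectangular pockets, one in each. Seat every part flat on the floor of its recess, let go of everything, and leave the rest of the stock (copper reel, flux tin, white valve box) standing where it is.

Things in the scene. Friction and masses are not known exactly. Their poses are not given: they have to be found in the camera images.
- tray_green_board: Grey kit tray with a small green board (40 x 55 mm) in its board recess; fixed, 160 (x) x 212 (y) x 16 mm. Origin: centre of underside. Recesses: floor 8 mm above origin, 8 mm deep, walls slope (mouth 5 mm wider all round). Centres on own axes: round well (38, 60) mm, floor 61 mm across; rectangular pockets (-37, 50), (-37, -50) mm, floor 58 along x, 42 along y; board (40, -46) mm.
- tray_grey_board: Grey kit tray with a long grey-blue board (24 x 92 mm) in its board recess; fixed, 160 (x) x 212 (y) x 16 mm. Origin: centre of underside. Recesses: floor 8 mm above origin, 8 mm deep, walls slope (mouth 5 mm wider all round). Centres on own axes: round well (38, 60) mm, floor 61 mm across; rectangular pockets (-37, 50), (-37, -50) mm, floor 58 along x, 42 along y; board (40, -46) mm.
- reel_solder: Reel of solder with bright blue flanges and silver wire, 55 mm across, 45 mm high, 0.25 kg (varies), standing on one flange; grasp across the flanges. Stands loose on the bench. Origin: centre of the underside; z up.
- reel_tinned: Tall white-grey reel of tinned wire, 53 mm across, 75 mm high, 0.3 kg (varies), standing on one flange; grasp across the flanges. Stands loose on the bench. Origin: centre of the underside; z up.
- relay_box: Beige card box holding a relay, 36 mm along its x, 52 mm along its y, 22 mm high, about 30 g, lying flat; yaw anything. Stands loose on the bench. Origin: centre of the underside; z up.
- cap_box: Blue card box of capacitors, 30 mm along its x, 46 mm along its y, 18 mm high, about 25 g, lying flat; yaw anything. Stands loose on the bench. Origin: centre of the underside; z up.
- battery_9v: Black 9 V block battery with a brown-gold band, 51 mm along its x, 27 mm along its y, 18 mm high, about 45 g, lying flat; yaw anything. Stands loose on the bench. Origin: centre of the underside; z up.
- reel_copper: Reel of copper wire with orange flanges, 65 mm across, 50 mm high. Stands loose on the bench. Origin: centre of the underside; z up. Not wanted for these jobs: leave it standing where it is.
- flux_tin: Round flux tin, red lid on a cream body, 50 mm across, 23 mm high. Stands loose on the bench. Origin: centre of the underside; z up. Not wanted for these jobs: leave it standing where it is.
- valve_box: White upright card box, 40 x 40 mm, 75 mm high. Stands loose on the bench. Origin: centre of the underside; z up. Not wanted for these jobs: leave it standing where it is.
Things that resemble listed ones, but are neither listed nor needed, are in the scene too. Of the things like the reel_solder, leave any that is pink; of the rest the larger one is meant.

How it is judged:
At the end, for the whole second after the job is handed in: Green board's tray: solder reel in the well, relay box in a rectangular pocket. Grey board's tray: tinned-wire reel in the well, capacitor box and battery in the rectangular pockets. Each within 10 mm of its recess's centre in tray x and y, at most 2.5 mm off its floor, upright (0.1 rad), at rest (x of reel_solder in the frame of tray_green_board between 0.028 and 0.048 m and y of reel_solder in the frame of tray_green_board between 0.05 and 0.07 m and z of reel_solder in the frame of tray_green_board between 0.005 and 0.0105 m and angle between each of reel_solder, relay_box, reel_tinned, cap_box, battery_9v's own z axis and vertical below 0.1 rad and linear speed of each of reel_solder, relay_box, reel_tinned, cap_box, battery_9v below 0.01 m/s and angular speed of each of reel_solder, relay_box, reel_tinned, cap_box, battery_9v below 0.1 rad/s and ((x of relay_box in the frame of tray_green_board between -0.047 and -0.027 m and y of relay_box in the frame of tray_green_board between 0.04 and 0.06 m) or (x of relay_box in the frame of tray_green_board between -0.047 and -0.027 m and y of relay_box in the frame of tray_green_board between -0.06 and -0.04 m)) and z of relay_box in the frame of tray_green_board between 0.005 and 0.0105 m and x of reel_tinned in the frame of tray_grey_board between 0.028 and 0.048 m and y of reel_tinned in the frame of tray_grey_board between 0.05 and 0.07 m and z of reel_tinned in the frame of tray_grey_board between 0.005 and 0.0105 m and ((x of cap_box in the frame of tray_grey_board between -0.047 and -0.027 m and y of cap_box in the frame of tray_grey_board between 0.04 and 0.06 m) or (x of cap_box in the frame of tray_grey_board between -0.047 and -0.027 m and y of cap_box in the frame of tray_grey_board between -0.06 and -0.04 m)) and z of cap_box in the frame of tray_grey_board between 0.005 and 0.0105 m and ((x of battery_9v in the frame of tray_grey_board between -0.047 and -0.027 m and y of battery_9v in the frame of tray_grey_board between 0.04 and 0.06 m) or (x of battery_9v in the frame of tray_grey_board between -0.047 and -0.027 m and y of battery_9v in the frame of tray_grey_board between -0.06 and -0.04 m)) and z of battery_9v in the frame of tray_grey_board between 0.005 and 0.0105 m); the robot touches nothing.
It fails at once if the copper reel is moved more than 25 mm or tipped (distance of reel_copper from where it was at the start of the episode above 0.025 m or angle between reel_copper's own z axis and vertical above 0.4 rad).
It fails at once if the flux tin is moved more than 25 mm or tipped (distance of flux_tin from where it was at the start of the episode above 0.025 m or angle between flux_tin's own z axis and vertical above 0.4 rad).
It fails at once if the white valve box is moved more than 25 mm or tipped (distance of valve_box from where it was at the start of the episode above 0.025 m or angle between valve_box's own z axis and vertical above 0.4 rad).
It also fails if it takes over 120 s, if anything falls off the work surface, if the arm or the gripper's body presses on something with over 40 N, if the wrist force passes 120 N, or if a joint passes its speed limit or range.

## Working session

There is one attempt and no reset: what is moved stays moved. The work goes in short steps, Python scripts to look and compute and a shell command to move; the robot and the scene stay as the last step left them, time stands still between calls to the robot, and variables do not carry over. Pictures are saved under pics/ and viewed, at most 14 in all, crops included, and the job is handed in when it is done.

```bash
mkdir -p pics; cat > h.py <<'E'
import numpy as np, cv2
from station import bot
def px2w(cam,uv,m=None,z=None,depth=None):
    m=m or bot.camera_model(cam); K=np.array(m["intrinsics"]);R=np.array(m["R"]);t=np.array(m["t"])
    n=cv2.undistortPoints(np.array([[uv]],float),K,np.array(m["dist_coeffs"]))[0,0]
    d=R.T@np.array([n[0],n[1],1.]); c=-R.T@t
    s=depth if z is None else (z-c[2])/d[2]
    return c+s*d
def w2px(cam,X,m=None):
    m=m or bot.camera_model(cam)
    return cv2.projectPoints(np.array(X,float).reshape(-1,1,3),cv2.Rodrigues(np.array(m["R"]))[0],np.array(m["t"]),np.array(m["intrinsics"]),np.array(m["dist_coeffs"]))[0][:,0]
E
python3 - <<'E'
from h import *
o=bot.get_obs(); print(o)
for c in ["scene","side","wrist"]:
    p,d=bot.read_camera(c); cv2.imwrite(f"pics/{c}0.png",p); np.save(f"{c}0.npy",d)
    m=bot.camera_model(c); print(c,np.round(-np.array(m["R"]).T@m["t"],3),np.round(m["R"],2).tolist(),m["intrinsics"][0][0])
E
```

```text
{'t': 0.0, 'q': array([-1.35407841,  0.47778781,  0.02234479,  1.55648416, -0.01146862,
        1.10924699, -0.08312241]), 'joint_vel': array([-0.00099694, -0.00108011,  0.00011909, -0.00016076, -0.00020955,
        0.00174121,  0.00101937]), 'joint_torque': array([ 7.06055494e-05, -5.96455586e+01,  1.60799190e+00, -2.81196374e+01,
        1.24864373e-02,  9.17502330e-03,  1.48309891e-05]), 'eef_pos': array([0.2153264 , 0.63943736, 0.40371995]), 'tool_rot': array([-6.39838460e-05,  1.61691740e-01,  9.86840906e-01, -8.96749460e-04]), 'contact_force': array([-4.42829929e-04, -5.65875429e-01, -7.52109829e-01]), 'torque': array([ 0.01560597, -0.04292606, -0.00236264]), 'grasp_force': 0.0, 'gripper_width': 0.9994527832409015}
scene [-0.103 -0.559  0.767] [[0.65, -0.76, 0.0], [-0.51, -0.44, -0.74], [0.56, 0.48, -0.67]] 510.54829183386727
side [0.433 0.636 0.567] [[-0.99, -0.13, 0.01], [-0.09, 0.64, -0.77], [0.09, -0.76, -0.64]] 444.28113892149054
wrist [0.151 0.66  0.372] [[0.32, 0.95, 0.0], [0.91, -0.31, 0.26], [0.25, -0.08, -0.96]] 355.25638798069235
```

View pics/scene0.png

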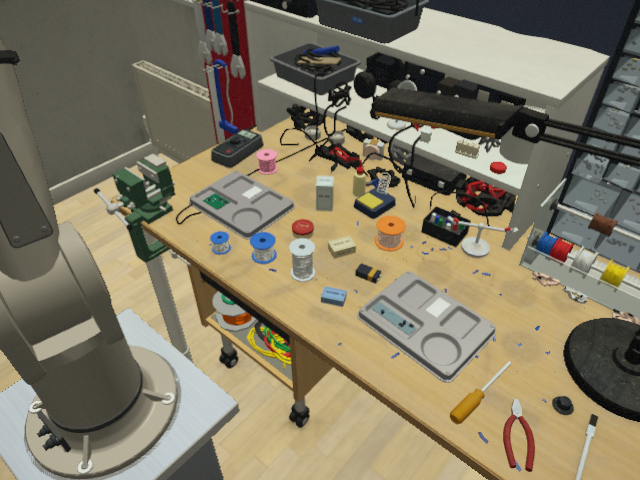

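View pics/side0.png

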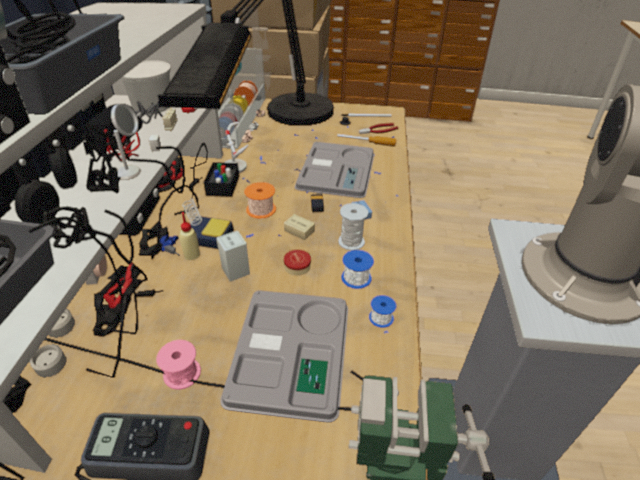

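The scene view shows the candidates for the solder reel: a large blue one at scene (262,247), a small blue one at (220,243) and a pink one at (266,160). I'm leaving out the pink one. The larger blue reel, side (357,268), fits the description. I'll confirm it in a crop and measure everything.

```bash
cat >> h.py <<'E'
def cloud(cam,mask,depth,m=None):
    m=m or bot.camera_model(cam); v,u=np.nonzero(mask&(depth>0)); 
    n=cv2.undistortPoints(np.stack([u,v],1)[:,None].astype(float),np.array(m["intrinsics"]),np.array(m["dist_coeffs"]))[:,0]
    P=np.c_[n,np.ones(len(n))]*depth[v,u][:,None]
    return (P-np.array(m["t"]))@np.array(m["R"])
H=dict(reel_solder=.045,reel_tinned=.075,relay_box=.022,cap_box=.018,battery_9v=.018,reel_copper=.05,flux_tin=.023,valve_box=.075,tray_green_board=.016,tray_grey_board=.016)
def top(P,h):
    return P[np.abs(P[:,2]-h)<.006]
def rect(T):
    (c,s,a)=cv2.minAreaRect((T[:,:2]*1000).astype(np.float32)); 
    if s[0]<s[1]: s=(s[1],s[0]); a+=90
    return np.round(c,1),np.round(s,1),round((a+90)%180-90,1)   # mm, long side angle in world
E
python3 - <<'E'
from h import *
for c in ["scene","side"]:
    d=np.load(f"{c}0.npy")
    for n,h in H.items():
        for r in bot.trace(n,c)[:3]:
            if r["score"]<.3: continue
            k=cv2.erode(r["mask"].astype(np.uint8),np.ones((2,2)))>0
            P=cloud(c,k,d); T=top(P,h)
            if len(T)<10: print(c,n,r["at"],"few");continue
            q=rect(T); print(c,n,round(r["score"],2),np.round(r["at"]),len(T),"z%.3f"%np.percentile(P[:,2],95),*q)
p=cv2.imread("pics/side0.png")[220:340,300:440]; s=cv2.imread("pics/scene0.png")[215:290,190:330]
p=cv2.resize(p,(480,411)); s=cv2.resize(s,(480,257)); cv2.imwrite("pics/crop1.png",cv2.resize(np.vstack([p,s]),(430,598)))
E
```

```text
scene reel_solder 0.94 [265. 162.] 168 z0.047 [664.4 292.4] [50.3 49. ] 87.2
scene reel_solder [221.1, 240.4] few
scene reel_solder 0.55 [262. 245.] 307 z0.047 [424.1  59.8] [50.7 47.3] -13.9
scene reel_tinned 0.73 [300. 257.] 330 z0.077 [440.7 -39.3] [49.  48.5] 59.3
scene relay_box 0.61 [339. 250.] 303 z0.025 [548.2 -56.7] [54.1 38.9] -28.1
scene cap_box 0.67 [332. 297.] 268 z0.021 [ 425.7 -135.2] [43.7 30.7] -61.9
scene battery_9v 0.61 [369. 271.] 201 z0.020 [ 521.2 -148.6] [47.4 24.8] -75.3
scene reel_copper 0.61 [392. 230.] 423 z0.052 [ 639.4 -117.4] [63.3 60.3] -20.8
scene flux_tin 0.68 [306. 229.] 245 z0.025 [534.8  45.3] [45.8 45.3] 27.7
scene valve_box 0.89 [326. 194.] 165 z0.077 [643.8  73.1] [39.6 36.8] 36.5
scene tray_green_board 0.56 [244. 204.] 2535 z0.018 [509.8 231.8] [211.  170.5] -89.1
scene tray_grey_board 0.75 [432. 326.] 4970 z0.018 [ 493.2 -305.4] [208.1 157.7] 85.8
side reel_solder [378.8, 308.2] few
side reel_solder 0.66 [176. 364.] 882 z0.046 [665.6 298. ] [51.6 50.9] 42.1
side reel_tinned 0.91 [350. 227.] 324 z0.076 [441.3 -36. ] [48.6 46.1] 68.0
side relay_box 0.87 [299. 227.] 319 z0.024 [547.3 -52.8] [49.9 35.4] -27.1
side cap_box 0.69 [364. 205.] 53 z0.020 [ 418.1 -135.1] [45.2 15.5] -50.3
side cap_box 0.33 [358. 266.] 114 z0.046 [425.1  75.3] [44.7 21. ] 5.1
side battery_9v 0.67 [315. 205.] 128 z0.019 [ 521.6 -141.1] [40.6 23.5] -82.4
side reel_copper 0.75 [259. 199.] 381 z0.051 [ 639.6 -114. ] [60.8 59.7] 18.6
side reel_copper [317.8, 204.5] few
side flux_tin 0.97 [299. 265.] 395 z0.024 [533.3  52.5] [45.8 43.6] -82.1
side valve_box 0.98 [234. 255.] 386 z0.076 [645.4  77.8] [40.4 38.9] -53.2
side tray_green_board 0.88 [292. 359.] 7877 z0.017 [516.6 235.6] [208.9 156.9] -89.5
side tray_grey_board 0.75 [338. 167.] 1952 z0.017 [ 492.5 -302.7] [213.7 154.3] 85.5
```

View pics/crop1.png

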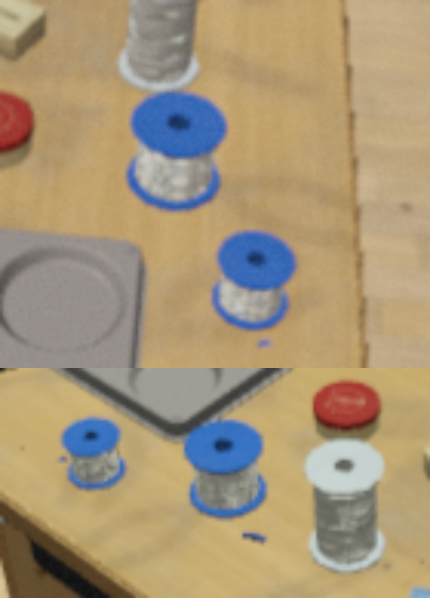

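The crop confirms it: of the two blue reels, the one nearer the tinned reel (crop about (178,150), scene (262,247)) is clearly the larger, so that is reel_solder. Now I'll move above the stock for a wrist look.

```bash
python3 -m pendant '[[0.0854,-0.024,-0.027,0,0],[0.0854,-0.024,-0.027,0,0],[0.0854,-0.024,-0.027,0,0],[0.0854,-0.024,-0.027,0,0],[0.0854,-0.024,-0.027,0,0],[0.0854,-0.024,-0.027,0,0],[0.0854,-0.024,-0.027,0,0],[0.0854,-0.024,-0.027,0,0]]' 40
python3 -m pendant '[[0.0854,-0.024,-0.027,0,0],[0.0854,-0.024,-0.027,0,0],[0.0854,-0.024,-0.027,0,0],[0.0854,-0.024,-0.027,0,0],[0.0854,-0.024,-0.027,0,0],[0.0854,-0.024,-0.027,0,0],[0.0854,-0.024,-0.027,0,0],[0.0854,-0.024,-0.027,0,0],[0.075,0,0,0,0],[0.075,0,0,0,0]]'
cat >> h.py <<'E'
def pose():
    o=bot.get_obs(); w,x,y,z=o["tool_rot"]
    Y=np.degrees(np.arctan2(1-2*(x*x+z*z),2*(x*y-w*z)))
    return o,o["eef_pos"],Y
def to(x,y,z,yaw,cur=None):
    """print the turn (first) then the shift in tool axes, to world TCP x,y,z (m), tool y at angle yaw (mod 180)"""
    o,p,Y=cur or pose(); d=(Y-yaw+90)%180-90   # + turn lowers the angle
    a=np.radians(yaw if abs((Y-d-yaw+180)%360-180)<1 else yaw+180); ty=np.array([np.cos(a),np.sin(a)]); tx=np.array([-ty[1],ty[0]])
    D=np.array([x,y])-p[:2]
    print("turn %.1f  x %.4f y %.4f z %.4f |xy| %.3f"%(d,D@tx,D@ty,p[2]-z,np.hypot(*D)),"pos",np.round(p,4),"yaw %.1f q7 %.2f"%(Y,o["q"][6]))
    return d
def look(names,cam="wrist",f=None,lo=.3,d=None):
    if d is None:
        p,d=bot.read_camera(cam)
        if f: cv2.imwrite(f"pics/{f}.png",p)
    m=bot.camera_model(cam)
    for n in names:
        for r in bot.trace(n,cam)[:3]:
            if r["score"]<lo: continue
            P=cloud(cam,r["mask"],d,m); T=top(P,H[n])
            if len(T)<10: print(n,np.round(r["at"]),"few",np.round(np.median(P,0),3) if len(P) else 0);continue
            print(n,"%.2f"%r["score"],np.round(r["at"]),len(T),"z%.3f"%np.median(T[:,2]),*rect(T))
E
python3 - <<'E'
from h import *
print(pose()[1:])
look(H,f="w1")
E
```

```text
t: 1.82
eef_pos: [0.3289, 0.372, 0.4049]
tool_rot: [0.0, 0.162, 0.987, 0.0]
contact_force: [0.0, 0.7, -0.7]
gripper_width: 1.006
grasp_force: 0.0
t: 2.65
eef_pos: [0.442, 0.1059, 0.405]
tool_rot: [0.0, 0.164, 0.986, 0.0]
contact_force: [-0.0, 1.3, -0.7]
gripper_width: 0.879
grasp_force: 0.0
(array([0.44198635, 0.10589198, 0.40497362]), np.float64(71.115030595119))
reel_solder 0.98 [533. 339.] 550 z0.044 [653.5 306.9] [53.9 24.9] 59.6
reel_solder 0.86 [271. 212.] 2401 z0.043 [425.6  64.6] [54.1 53.3] -18.0
reel_solder [344. 140.] few [0.379 0.152 0.032]
reel_tinned 0.62 [182. 266.] 2212 z0.073 [440.8 -35.7] [52.3 50.4] -41.7
relay_box 0.79 [230. 351.] 248 z0.020 [553.1 -41.7] [51.9 11.8] -28.1
relay_box 0.53 [351. 382.] 290 z0.022 [630.2  80.4] [54.9 28.2] 83.9
cap_box 0.75 [112. 268.] 1069 z0.016 [ 426.6 -131. ] [46.5 31.3] -64.7
battery_9v 0.76 [138. 340.] 476 z0.015 [ 519.5 -143.9] [49.9 19.2] -79.2
flux_tin 0.79 [295. 308.] 1528 z0.021 [534.7  50.5] [50.4 48.3] -24.2
valve_box 0.56 [351. 380.] 41 z0.072 [619.6  83.7] [11.2  5.6] 71.7
tray_green_board 0.65 [454. 229.] 16437 z0.015 [516.  235.8] [210.1 158.5] -89.4
tray_grey_board 0.67 [ 38. 335.] 3782 z0.013 [ 479.4 -295.3] [228.1 108.7] -72.4
```

View pics/w1.png

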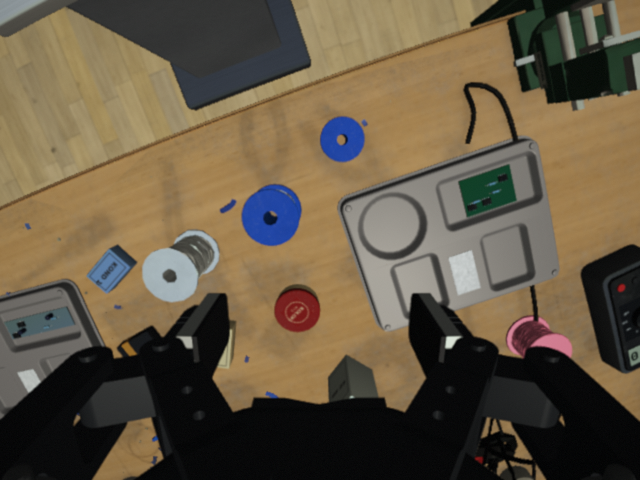

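The wrist view shows the solder reel at (271,212), the small blue reel at (342,139), the tinned reel at (170,274) and the green tray with its well at (392,225) nearest the reels. The measured sizes match the list.

```bash
python3 - <<'E'
from h import *
print(px2w("wrist",(392,226),z=.012), px2w("wrist",(416,285),z=.012),px2w("wrist",(507,253),z=.012))
to(.4255,.064,.187,71)
E
```

```text
[0.47879668 0.17630489 0.012     ] [0.55112639 0.18385687 0.012     ] [0.5477042  0.28803575 0.012     ]
turn 0.4  x 0.0006 y -0.0468 z 0.2177 |xy| 0.047 pos [0.4413 0.1081 0.4047] yaw 71.4 q7 0.92
```

```bash
python3 -m pendant '[[0.075,0,-0.024,0,0],[0.075,0.0006,-0.023,0,0],[0.075,0,0,0.035,0],[0.075,0,0,0.035,0],[0.075,0,0,0.035,0],[0.075,0,0,0.03,0],[0.075,0,0,0.03,0],[0.075,0,0,0.025,0],[0.075,0,0,0.015,0],[0.075,0,0,0.0127,0],[0.075,0,0,0,0]]'
python3 - <<'E'
from h import *
to(.4255,.064,.187,71)
look(["reel_solder"])
E
```

```text
t: 4.12
eef_pos: [0.4252, 0.0634, 0.185]
tool_rot: [-0.002, 0.162, 0.987, -0.001]
contact_force: [1.0, -0.3, -0.4]
gripper_width: 0.876
grasp_force: 0.0
turn 0.4  x -0.0001 y 0.0007 z -0.0020 |xy| 0.001 pos [0.4252 0.0634 0.185 ] yaw 71.4 q7 1.22
reel_solder 0.75 [319. 328.] 15204 z0.045 [424.3  62.8] [54.7 50.8] 78.5
reel_solder [510. 140.] few [0.379 0.146 0.033]
```

```bash
python3 -m pendant '[[0.03,0,0,0,0],[0.03,0,0,0,0],[0.03,0,0,0,0],[0.03,0,0,0,0],[0.03,0,0,0,0],[0.03,0,0,-0.015,0],[0.03,0,0,-0.03,0],[0.03,0,0,-0.03,0],[0.03,0,0,0,0]]' 40
python3 - <<'E'
from h import *
to(.4787,.1758,.262,71)
E
```

```text
t: 4.97
eef_pos: [0.4276, 0.0636, 0.2665]
tool_rot: [0.004, 0.162, 0.987, 0.002]
contact_force: [1.3, -0.0, -1.9]
gripper_width: 0.622
grasp_force: 43.7
turn 0.4  x -0.0118 y 0.1228 z 0.0045 |xy| 0.123 pos [0.4276 0.0636 0.2665] yaw 71.4 q7 1.14
```

```bash
python3 -m pendant '[[0.03,-0.003,0.031,0,0],[0.03,-0.003,0.031,0,0],[0.03,-0.003,0.031,0,0],[0.03,-0.003,0.030,0,0],[0.03,0,0,0,0],[0.03,0,0,0,0],[0.03,0,0,0,0]]' 
python3 - <<'E'
from h import *
to(.4787,.1758,.195,71); look(["reel_solder","tray_green_board"],f="w2"); print(bot.get_obs()["tool_rot"])
p,d=bot.read_camera("side"); cv2.imwrite("pics/s2.png",p)
E
```

```text
t: 5.55
eef_pos: [0.4759, 0.1758, 0.2616]
tool_rot: [-0.0, 0.162, 0.987, -0.0]
contact_force: [0.8, -1.1, -1.4]
gripper_width: 0.626
grasp_force: 43.6
turn 0.4  x -0.0026 y 0.0009 z 0.0666 |xy| 0.003 pos [0.4759 0.1758 0.2616] yaw 71.4 q7 0.96
reel_solder [220. 118.] few [0.38  0.151 0.032]
reel_solder [519. 407.] few [0.648 0.284 0.004]
reel_solder [316. 322.] few [0.47  0.176 0.117]
tray_green_board 0.86 [466. 229.] 28579 z0.015 [517.4 233.2] [210.7 159.7] -89.4
[-3.04123729e-04  1.62490372e-01  9.86710038e-01 -2.95051531e-04]
```

View pics/w2.png

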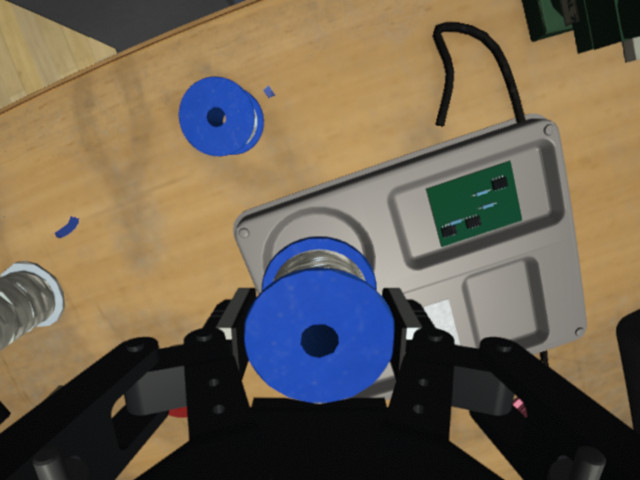

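The reel is held upright at (320,340), with the well just under it at about (318,262). Lowering it into place.

```bash
python3 -m pendant '[[0.03,-0.0025,-0.0005,0.02,0],[0.03,0,0,0.02,0],[0.03,0,0,0.015,0],[0.03,0,0,0.009,0],[0.03,0,0,0.003,0],[0.03,0,0,0,0],[0.03,0,0,0,0]]' 
python3 - <<'E'
from h import *
to(.4787,.1758,.193,71); print(bot.get_obs()["contact_force"])
E
```

```text
t: 6.33
eef_pos: [0.4782, 0.1739, 0.1958]
tool_rot: [-0.001, 0.162, 0.987, -0.0]
contact_force: [-5.8, -2.5, 9.2]
gripper_width: 0.625
grasp_force: 45.4
turn 0.3  x 0.0001 y 0.0020 z 0.0028 |xy| 0.002 pos [0.4782 0.1739 0.1958] yaw 71.3 q7 1.02
[-5.83801573 -2.45016817  9.23137187]
```

```bash
python3 -m pendant '[[0.075,0,0,0,0],[0.075,0,0,0,0],[0.075,0,0,0,0],[0.075,0,0,0,0],[0.075,0,0,-0.02,0],[0.075,0,0,-0.035,0],[0.075,0,0,-0.035,0],[0.075,0,0,-0.02,0],[0.075,0,0,0,0]]' 
python3 - <<'E'
from h import *
look(["reel_solder","tray_green_board"]); to(.548,-.0535,.300,62)
E
```

```text
t: 7.08
eef_pos: [0.4804, 0.1753, 0.3093]
tool_rot: [0.003, 0.162, 0.987, 0.003]
contact_force: [1.3, 0.1, -0.2]
gripper_width: 0.878
grasp_force: 0.0
reel_solder [231. 114.] few [0.379 0.151 0.03 ]
reel_solder 0.74 [311. 238.] 4847 z0.050 [476.2 173.5] [54.6 54.1] 26.7
reel_solder 0.60 [508. 356.] 77 z0.041 [677.6 275.2] [16.4  6. ] 27.7
tray_green_board 0.59 [413. 237.] 24331 z0.012 [515.5 233.4] [210.2 158.3] -89.5
turn 9.4  x -0.1687 y -0.1690 z 0.0046 |xy| 0.239 pos [0.4784 0.1749 0.3046] yaw 71.4 q7 0.94
```

```bash
python3 -m pendant '[[0.056,0,0,0,4.7],[0.056,0,0,0,4.7],[0.056,-0.0241,-0.0241,0,0],[0.056,-0.0241,-0.0241,0,0],[0.056,-0.0241,-0.0241,0,0],[0.056,-0.0241,-0.0241,0,0],[0.056,-0.0241,-0.0241,0,0],[0.056,-0.0241,-0.0241,0,0],[0.056,-0.0241,-0.0241,0,0],[0.056,0,0,0,0],[0.056,0,0,0,0]]' 30
python3 - <<'E'
from h import *
look(["relay_box","battery_9v","flux_tin"],f="w3"); to(.548,-.0535,.182,62)
E
```

```text
t: 8.15
eef_pos: [0.548, -0.0557, 0.3034]
tool_rot: [-0.001, 0.244, 0.97, -0.001]
contact_force: [-0.0, 0.6, -0.0]
gripper_width: 0.655
grasp_force: 0.0
relay_box 0.60 [320. 239.] 3376 z0.021 [547.7 -53.5] [52.2 35.8] -27.1
battery_9v 0.89 [206. 264.] 2018 z0.016 [ 523.6 -143.3] [48.4 26.7] -78.9
flux_tin 0.81 [439. 158.] 4181 z0.022 [535.3  50.2] [50.1 49.8] 43.6
turn 0.1  x -0.0008 y -0.0017 z 0.1221 |xy| 0.002 pos [ 0.5481 -0.0516  0.3041] yaw 62.1 q7 1.29
```

View pics/w3.png

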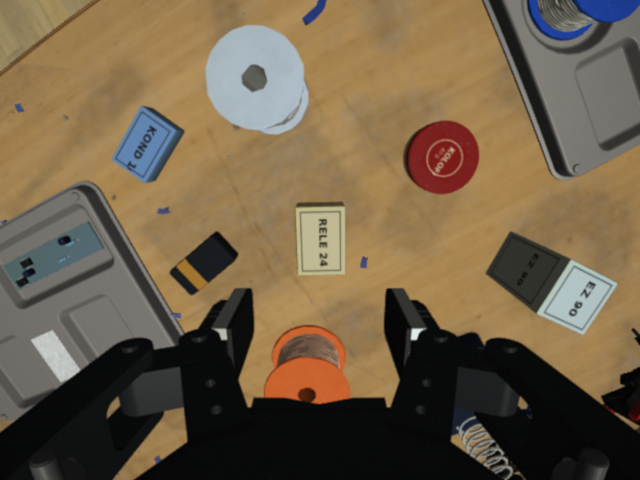

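The relay box lies square between the fingers at (320,239). Descending.

```bash
python3 -m pendant '[[0.056,-0.0008,-0.0017,0.035,-0.5],[0.056,0,0,0.035,0],[0.056,0,0,0.025,0],[0.056,0,0,0.015,0],[0.056,0,0,0.0095,0],[0.056,0,0,0.003,0],[0.056,0,0,0,0],[0.02,0,0,0,0],[0.02,0,0,0,0],[0.02,0,0,0,0],[0.02,0,0,0,0],[0.02,0,0,0,0]]' 30
python3 - <<'E'
from h import *
to(.548,-.0535,.182,62)
E
python3 -m pendant '[[0.02,0,0,-0.02,0],[0.02,0,0,-0.035,0],[0.02,0,0,-0.035,0],[0.02,0,0,0,0],[0.02,0,0,0,0]]'
python3 - <<'E'
from h import *
to(.5525,.1845,.27,89); look(["relay_box"],lo=.2)
E
```

```text
t: 9.35
eef_pos: [0.549, -0.0551, 0.1838]
tool_rot: [0.001, 0.238, 0.971, 0.0]
contact_force: [-0.5, 1.1, 6.6]
gripper_width: 0.412
grasp_force: 31.2
turn 0.5  x 0.0016 y 0.0009 z 0.0018 |xy| 0.002 pos [ 0.549  -0.0551  0.1838] yaw 62.5 q7 1.40
t: 9.77
eef_pos: [0.5491, -0.0553, 0.2749]
tool_rot: [0.002, 0.238, 0.971, 0.001]
contact_force: [-0.4, -0.4, -0.6]
gripper_width: 0.409
grasp_force: 30.4
turn -26.5  x 0.0008 y 0.2398 z 0.0049 |xy| 0.240 pos [ 0.5491 -0.0553  0.2749] yaw 62.5 q7 1.33
relay_box [320. 306.] few [ 0.543 -0.053  0.11 ]
```

```bash
python3 -m pendant '[[0.02,0,0,0,-7],[0.02,0,0,0,-7],[0.02,0,0,0,-7],[0.02,0,0,0,-7],[0.02,0,0.034,0,0],[0.02,0,0.034,0,0],[0.02,0,0.034,0,0],[0.02,0,0.034,0,0],[0.02,0,0.034,0,0],[0.02,0,0.034,0,0],[0.02,0,0.034,0,0],[0.02,0,0,0,0]]'
python3 - <<'E'
from h import *
to(.5545,.185,.193,90.5); look(["relay_box","tray_green_board"],lo=.2,f="w4")
E
```

```text
t: 10.87
eef_pos: [0.5448, 0.1913, 0.2709]
tool_rot: [-0.001, -0.009, 1.0, 0.002]
contact_force: [0.5, 1.6, -0.9]
gripper_width: 0.41
grasp_force: 30.4
turn 0.6  x -0.0097 y -0.0064 z 0.0779 |xy| 0.012 pos [0.5448 0.1913 0.2709] yaw 91.1 q7 1.30
relay_box [320. 307.] few [0.539 0.187 0.108]
tray_green_board 0.74 [419. 196.] 39070 z0.014 [517.7 229.6] [210.7 158.2] -89.8
```

View pics/w4.png

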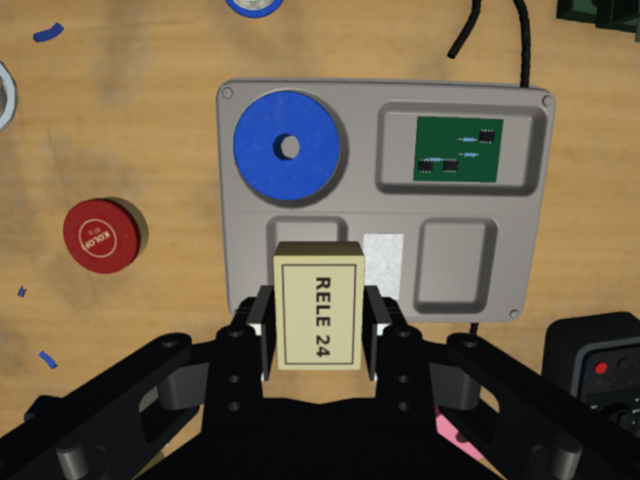

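The solder reel sits flat in its well at (287,146). The held relay box is at (320,310), with its pocket at about (307,255). I'll measure the tray and the held box again now that the arm has settled.

```bash
python3 - <<'E'
from h import *
to(.5545,.185,.193,90.5)
p,d=bot.read_camera("wrist"); m=bot.camera_model("wrist")
r=bot.trace("relay_box","wrist")[0]; P=cloud("wrist",r["mask"],d,m); T=P[P[:,2]>np.percentile(P[:,2],90)-.006]; print(r["score"],rect(T),T[:,2].mean())
r=bot.trace("tray_green_board","wrist")[0]; P=cloud("wrist",r["mask"],d,m); print(rect(top(P,.014)))
for uv in [(228,92),(547,101),(514,314)]: print(px2w("wrist",uv,m,z=.016))
to(.5545,.185,.193,90.5)
E
```

```text
turn 0.0  x -0.0088 y 0.0022 z 0.0781 |xy| 0.009 pos [0.5457 0.1827 0.2711] yaw 90.5 q7 1.31
0.96 (array([545. , 180.7]), array([52.8, 36.7]), 0.5) 0.10852948680054259
(array([517.6, 232.8]), array([210.5, 157. ]), -89.7)
[0.44714531 0.12652275 0.016     ]
[0.44853108 0.32029049 0.016     ]
[0.5909631  0.31997151 0.016     ]
turn -0.2  x -0.0082 y 0.0039 z 0.0790 |xy| 0.009 pos [0.5463 0.181  0.272 ] yaw 90.3 q7 1.31
```

```bash
python3 -m pendant '[[0.02,-0.009,0.003,0.02,0],[0.02,0,0,0.025,0],[0.02,0,0,0.015,0],[0.02,0,0,0.01,0],[0.02,0,0,0.006,0],[0.02,0,0,0.003,0],[0.02,0,0,0,0],[0.02,0,0,0,0]]'
python3 - <<'E'
from h import *
to(.5545,.185,.192,90.5)
E
```

```text
t: 11.83
eef_pos: [0.5557, 0.1858, 0.1942]
tool_rot: [0.001, -0.004, 1.0, 0.0]
contact_force: [0.0, -0.6, -0.2]
gripper_width: 0.411
grasp_force: 30.4
turn -0.0  x 0.0012 y -0.0008 z 0.0022 |xy| 0.001 pos [0.5557 0.1858 0.1942] yaw 90.5 q7 1.34
```

```bash
python3 -m pendant '[[0.02,0,0,0.002,0],[0.02,0,0,0,0],[0.056,0,0,0,0],[0.056,0,0,0,0],[0.056,0,0,0,0],[0.056,0,0,-0.025,0],[0.056,0,0,-0.035,0],[0.056,0,0,-0.035,0],[0.075,0,0,-0.015,0],[0.075,0,0,0,0],[0.075,0,0,0,0],[0.075,0,0,0,0]]'
python3 - <<'E'
from h import *
p,d=bot.read_camera("wrist");cv2.imwrite("pics/w5.png",p); m=bot.camera_model("wrist")
r=bot.trace("relay_box","wrist")[0]; P=cloud("wrist",r["mask"],d,m); T=P[P[:,2]>np.percentile(P[:,2],90)-.006]; print(r["score"],rect(T),T[:,2].mean())
r=bot.trace("tray_green_board","wrist")[0]; P=cloud("wrist",r["mask"],d,m); print(rect(top(P,.014)),np.median(P[:,2]))
to(.441,-.036,.31,60)
E
```

```text
t: 12.83
eef_pos: [0.5548, 0.1859, 0.3007]
tool_rot: [-0.001, -0.004, 1.0, -0.0]
contact_force: [-0.9, -1.0, -0.5]
gripper_width: 0.88
grasp_force: 0.0
0.74 (array([554.5, 185.5]), array([52.3, 36.4]), 0.6) 0.02844259060435325
(array([517.2, 233.5]), array([210.1, 157.6]), -89.6) 0.01354535262236059
turn 30.5  x -0.0124 y -0.2490 z -0.0099 |xy| 0.249 pos [0.5548 0.1858 0.3001] yaw 90.5 q7 1.30
```

View pics/w5.png

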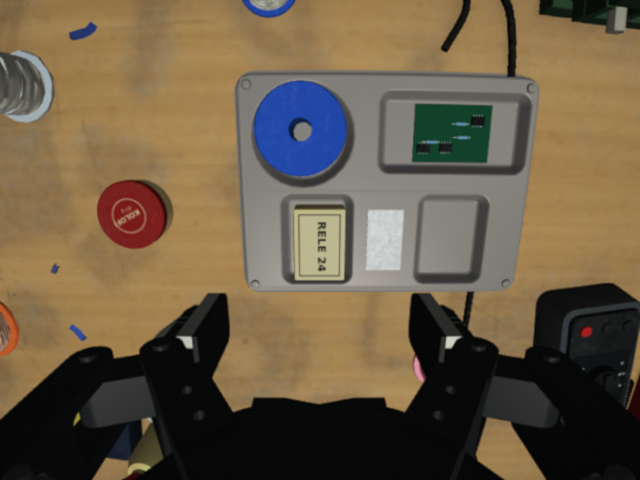

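The relay box is in its pocket at (319,243), flat, with its top at about 0.030 and 0.5–1.5 mm off centre. Next is the tinned reel.

```bash
python3 -m pendant '[[0.075,0.0155,-0.0315,0,0],[0.075,0.0160,-0.0315,0,0],[0.075,0.0160,-0.0315,0,0],[0.075,0.0160,-0.0315,0,0],[0.075,0.0160,-0.0315,0,0],[0.075,0.0160,-0.0315,0,0],[0.075,0.0160,-0.0315,0,0],[0.075,0,0,0,0],[0.075,0,0,0,0],[0.075,0,0,0,0],[0.075,0,0,0,0]]' 40
python3 - <<'E'
from h import *
look(["reel_tinned","cap_box"]); to(.441,-.036,.218,90.5)
E
```

```text
t: 13.9
eef_pos: [0.4463, -0.0344, 0.3013]
tool_rot: [-0.0, -0.005, 1.0, 0.0]
contact_force: [-0.1, -0.1, 0.1]
gripper_width: 0.878
grasp_force: 0.0
reel_tinned 0.77 [315. 248.] 5697 z0.074 [441.3 -37.7] [51.6 51.5] 86.9
cap_box 0.80 [188. 213.] 2512 z0.017 [ 426.9 -133.3] [46.7 30.2] -64.2
turn 0.1  x 0.0052 y -0.0015 z 0.0833 |xy| 0.005 pos [ 0.4462 -0.0345  0.3013] yaw 90.6 q7 1.65
```

```bash
python3 -m pendant '[[0.075,0.005,-0.0025,0.02,0],[0.075,0,0,0.025,0],[0.075,0,0,0.018,0],[0.075,0,0,0.012,0],[0.075,0,0,0.008,0],[0.075,0,0,0,0],[0.03,0,0,0,0],[0.03,0,0,0,0],[0.03,0,0,0,0],[0.03,0,0,0,0],[0.03,0,0,0,0]]' 45
python3 - <<'E'
from h import *
to(.441,-.036,.218,90.5)
E
python3 -m pendant '[[0.03,0,0,-0.015,0],[0.03,0,0,-0.03,0],[0.03,0,0,-0.03,0],[0.03,0,0,-0.01,0],[0.03,0,0,0,0],[0.03,0,0,0,0]]'
python3 - <<'E'
from h import *
look(["reel_tinned"]); to(.455,-.36,.30,85.5)
E
```

```text
t: 14.97
eef_pos: [0.4411, -0.0379, 0.2194]
tool_rot: [0.001, -0.004, 1.0, 0.0]
contact_force: [-1.6, 1.3, 6.4]
gripper_width: 0.598
grasp_force: 47.9
turn 0.0  x 0.0001 y 0.0019 z 0.0014 |xy| 0.002 pos [ 0.4411 -0.0379  0.2194] yaw 90.5 q7 1.75
t: 15.47
eef_pos: [0.4405, -0.038, 0.3036]
tool_rot: [0.001, -0.004, 1.0, 0.0]
contact_force: [-0.3, -0.2, -3.5]
gripper_width: 0.598
grasp_force: 48.8
reel_tinned [320. 321.] few [ 0.434 -0.038  0.157]
turn 5.0  x -0.0402 y -0.3198 z 0.0025 |xy| 0.322 pos [ 0.44   -0.038   0.3025] yaw 90.5 q7 1.66
```

```bash
python3 -m pendant '[[0.03,0,0,0,5],[0.03,-0.0039,-0.032,0,0],[0.03,-0.0039,-0.032,0,0],[0.03,-0.0039,-0.032,0,0],[0.03,-0.0039,-0.032,0,0],[0.03,-0.0039,-0.032,0,0],[0.03,-0.0039,-0.032,0,0],[0.03,-0.0039,-0.032,0,0],[0.03,-0.0039,-0.032,0,0],[0.03,-0.0039,-0.032,0,0],[0.03,0,-0.032,0,0],[0.03,0,0,0,0]]'
python3 -m pendant '[[0.03,0,0,0,0],[0.03,0,0,0,0],[0.03,0,0,0,0]]'
python3 - <<'E'
from h import *
to(.450,-.36,.228,85.5); look(["tray_grey_board"],f="w6")
p,d=bot.read_camera("wrist"); m=bot.camera_model("wrist")
r=bot.trace("reel_tinned","wrist")[0]; P=cloud("wrist",r["mask"],d,m); T=P[P[:,2]>np.percentile(P[:,2],90)-.006]; print(r["score"],rect(T),T[:,2].mean())
E
```

```text
t: 16.57
eef_pos: [0.448, -0.3664, 0.3023]
tool_rot: [-0.001, 0.043, 0.999, -0.002]
contact_force: [-0.3, -1.7, -2.9]
gripper_width: 0.6
grasp_force: 49.2
t: 16.82
eef_pos: [0.4507, -0.3584, 0.3023]
tool_rot: [-0.001, 0.039, 0.999, 0.001]
contact_force: [-0.1, -0.2, -3.5]
gripper_width: 0.595
grasp_force: 49.1
turn 0.1  x 0.0005 y -0.0016 z 0.0743 |xy| 0.002 pos [ 0.4507 -0.3584  0.3023] yaw 85.6 q7 2.30
tray_grey_board 0.84 [428. 237.] 17573 z0.015 [ 494.4 -304.6] [210.2 157.2] 85.8
0.63 (array([ 451.2, -358.7]), array([52.5, 51.2]), -6.9) 0.15729102906255557
```

View pics/w6.png

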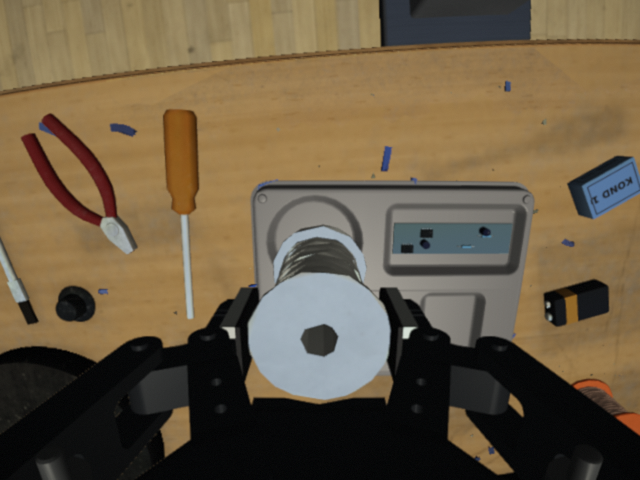

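The grey tray's well is at (318,232), with the reel upright above it (top flange at (320,340)). Lowering.

```bash
python3 -m pendant '[[0.03,-0.001,-0.0025,0.02,0],[0.03,0,0,0.02,0],[0.03,0,0,0.015,0],[0.03,0,0,0.01,0],[0.03,0,0,0.006,0],[0.03,0,0,0.003,0],[0.03,0,0,0,0],[0.03,0,0,0,0],[0.03,0,0,0,0]]'
python3 - <<'E'
from h import *
to(.4515,-.361,.2274,85.5)
E
```

```text
t: 17.77
eef_pos: [0.4516, -0.3627, 0.2303]
tool_rot: [0.001, 0.039, 0.999, -0.0]
contact_force: [0.4, 0.5, -3.3]
gripper_width: 0.594
grasp_force: 49.1
turn -0.0  x 0.0003 y 0.0017 z 0.0029 |xy| 0.002 pos [ 0.4516 -0.3627  0.2303] yaw 85.5 q7 2.35
```

```bash
python3 -m pendant '[[0.03,0,0.001,0.0015,0],[0.03,0,0,0.0015,0],[0.03,0,0,0,0],[0.075,0,0,0,0],[0.075,0,0,0,0],[0.075,0,0,0,0],[0.075,0,0,0,0],[0.075,0,0,-0.02,0],[0.075,0,0,-0.035,0],[0.075,0,0,-0.035,0],[0.075,0,0,0,0],[0.075,0,0,0,0]]'
python3 - <<'E'
from h import *
p,d=bot.read_camera("wrist"); m=bot.camera_model("wrist")
r=bot.trace("reel_tinned","wrist")[0]; P=cloud("wrist",r["mask"],d,m); T=P[P[:,2]>np.percentile(P[:,2],90)-.006]; print(r["score"],rect(T),T[:,2].mean())
r=bot.trace("tray_grey_board","wrist")[0]; P=cloud("wrist",r["mask"],d,m); print(rect(top(P,.014)),np.median(P[:,2]))
to(.4265,-.1335,.29,26)
E
```

```text
t: 18.77
eef_pos: [0.452, -0.362, 0.3186]
tool_rot: [0.002, 0.039, 0.999, -0.001]
contact_force: [-0.5, 0.2, -0.3]
gripper_width: 0.879
grasp_force: 0.0
0.89 (array([ 450.9, -360. ]), array([52.2, 50.9]), 40.8) 0.08000162714817396
(array([ 493.7, -303.6]), array([210.2, 159. ]), 85.6) 0.011985205852377022
turn 59.5  x 0.2152 y 0.0776 z 0.0254 |xy| 0.229 pos [ 0.4511 -0.361   0.3154] yaw 85.5 q7 2.29
```

```bash
python3 -m pendant '[[0.05,0,0,0,6.6],[0.05,0,0,0,6.6],[0.05,0,0,0,6.6],[0.05,0,0,0,6.6],[0.05,0,0,0,6.6],[0.05,0,0,0,6.6],[0.05,0,0,0,6.6],[0.05,0,0,0,6.6],[0.05,0,0,0,6.7]]' 25
python3 -m pendant '[[0.05,0.0307,0.0111,0,0],[0.05,0.0307,0.0111,0,0],[0.05,0.0307,0.0111,0,0],[0.05,0.0307,0.0111,0,0],[0.05,0.0307,0.0111,0,0],[0.05,0.0307,0.0111,0,0],[0.05,0.0307,0.0111,0.01,0],[0.05,0,0,0.01,0],[0.05,0,0,0.005,0],[0.05,0,0,0,0],[0.05,0,0,0,0],[0.05,0,0,0,0]]'
python3 - <<'E'
from h import *
look(["cap_box"],f="w7"); to(.4265,-.1335,.18,26)
E
```

```text
t: 19.67
eef_pos: [0.451, -0.3611, 0.315]
tool_rot: [-0.001, 0.532, 0.846, -0.0]
contact_force: [0.3, -0.1, -0.4]
gripper_width: 0.586
grasp_force: 0.0
t: 20.67
eef_pos: [0.4271, -0.1356, 0.2916]
tool_rot: [0.0, 0.531, 0.847, -0.0]
contact_force: [0.2, 0.1, 0.0]
gripper_width: 0.582
grasp_force: 0.0
cap_box 0.81 [321. 237.] 2709 z0.017 [ 427.  -133.3] [46.2 30.3] -64.4
turn -0.1  x 0.0020 y 0.0003 z 0.1118 |xy| 0.002 pos [ 0.4271 -0.1354  0.2918] yaw 25.9 q7 0.99
```

```bash
python3 -m pendant '[[0.05,0.002,0.0005,0.03,0],[0.05,0,0,0.03,0],[0.05,0,0,0.025,0],[0.05,0,0,0.015,0],[0.05,0,0,0.008,0],[0.05,0,0,0.0035,0],[0.05,0,0,0,0],[0.015,0,0,0,0],[0.015,0,0,0,0],[0.015,0,0,0,0],[0.015,0,0,0,0],[0.015,0,0,0,0]]' 25
python3 - <<'E'
from h import *
to(.4265,-.1335,.18,26)
E
python3 -m pendant '[[0.015,0,0,-0.015,0],[0.015,0,0,-0.035,0],[0.015,0,0,-0.035,0],[0.015,0,0,-0.01,0],[0.015,0,0,0,0],[0.015,0,0,0,0]]'
python3 - <<'E'
from h import *
p,d=bot.read_camera("wrist"); m=bot.camera_model("wrist")
r=bot.trace("cap_box","wrist")[0]; P=cloud("wrist",r["mask"],d,m); T=P[P[:,2]>np.percentile(P[:,2],90)-.006]; print(r["score"],rect(T),T[:,2].mean())
to(.5335,-.256,.275,85.6)
E
```

```text
t: 21.77
eef_pos: [0.4272, -0.1324, 0.181]
tool_rot: [0.001, 0.53, 0.848, 0.001]
contact_force: [-0.6, -0.1, 7.2]
gripper_width: 0.346
grasp_force: 25.5
turn -0.0  x -0.0007 y -0.0011 z 0.0010 |xy| 0.001 pos [ 0.4272 -0.1324  0.181 ] yaw 26.0 q7 1.20
t: 22.27
eef_pos: [0.4268, -0.1317, 0.2754]
tool_rot: [0.001, 0.53, 0.848, 0.001]
contact_force: [-0.3, 0.6, -0.2]
gripper_width: 0.343
grasp_force: 25.0
0.74 (array([ 426.1, -132.3]), array([46.7, 30.5]), -64.1) 0.11037156356002861
turn -59.6  x -0.1165 y -0.1157 z -0.0008 |xy| 0.164 pos [ 0.4262 -0.1317  0.2742] yaw 26.0 q7 1.03
```

```bash
python3 -m pendant '[[0.015,0,0,0,-6.6],[0.015,0,0,0,-6.6],[0.015,0,0,0,-6.6],[0.015,0,0,0,-6.6],[0.015,0,0,0,-6.6],[0.015,0,0,0,-6.6],[0.015,0,0,0,-6.6],[0.015,0,0,0,-6.6],[0.015,0,0,0,-6.9]]'
python3 -m pendant '[[0.015,-0.0235,-0.0234,0,0],[0.015,-0.0235,-0.0234,0,0],[0.015,-0.0235,-0.0234,0,0],[0.015,-0.0235,-0.0234,0,0],[0.015,-0.0235,-0.0234,0,0],[0.015,0,0,0.02,0],[0.015,0,0,0.02,0],[0.015,0,0,0,0],[0.015,0,0,0,0],[0.015,0,0,0,0]]'
python3 - <<'E'
from h import *
to(.5346,-.257,.19,85.7); look(["tray_grey_board"],f="w8")
p,d=bot.read_camera("wrist"); m=bot.camera_model("wrist")
r=bot.trace("cap_box","wrist")[0]; P=cloud("wrist",r["mask"],d,m); T=P[P[:,2]>np.percentile(P[:,2],90)-.006]; print(r["score"],rect(T),T[:,2].mean())
E
```

```text
t: 23.12
eef_pos: [0.426, -0.1321, 0.2736]
tool_rot: [-0.001, 0.035, 0.999, 0.0]
contact_force: [-0.7, 0.4, -0.1]
gripper_width: 0.344
grasp_force: 25.0
t: 23.95
eef_pos: [0.5348, -0.2576, 0.2347]
tool_rot: [-0.001, 0.038, 0.999, 0.0]
contact_force: [0.5, -0.4, -0.5]
gripper_width: 0.345
grasp_force: 25.0
turn -0.0  x 0.0002 y 0.0006 z 0.0447 |xy| 0.001 pos [ 0.5348 -0.2576  0.2347] yaw 85.7 q7 2.14
tray_grey_board 0.74 [240. 190.] 58401 z0.015 [ 495.9 -305. ] [210.4 158.4] 85.6Traceback (most recent call last):
  File "<stdin>", line 4, in <module>
IndexError: list index out of range
```

View pics/w8.png

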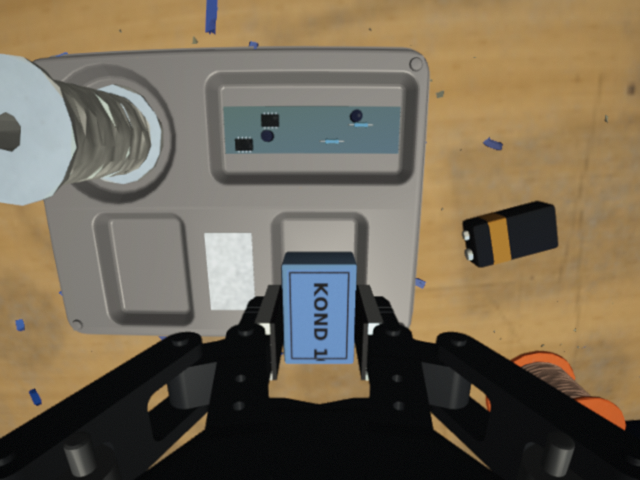

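The cap box at (320,310) lines up over the near pocket at about (320,265). The tinned reel is seated in its well, base ring at about (112,135). Lowering and releasing.

```bash
python3 -m pendant '[[0.015,0,0,0.016,0],[0.015,0,0,0.014,0],[0.015,0,0,0.009,0],[0.015,0,0,0.004,0],[0.015,0,0,0.0025,0],[0.015,0,0,0,0],[0.015,0,0,0,0]]'
python3 -m pendant '[[0.05,0,0,0,0],[0.05,0,0,0,0],[0.05,0,0,0,0],[0.05,0,0,-0.025,0],[0.05,0,0,-0.035,0],[0.05,0,0,-0.035,0],[0.05,0,0,-0.01,0],[0.05,0,0,0,0],[0.05,0,0,0,0]]'
python3 - <<'E'
from h import *
look(["battery_9v"])
p,d=bot.read_camera("wrist"); m=bot.camera_model("wrist")
for r in bot.trace("cap_box","wrist")[:1]: P=cloud("wrist",r["mask"],d,m); T=P[P[:,2]>np.percentile(P[:,2],90)-.006]; print(r["score"],rect(T),T[:,2].mean())
for r in bot.trace("tray_grey_board","wrist")[:1]: P=cloud("wrist",r["mask"],d,m); print(rect(top(P,.014)),np.median(P[:,2]))
to(.5225,-.144,.29,11)
E
```

```text
t: 24.73
eef_pos: [0.5351, -0.2579, 0.1897]
tool_rot: [0.0, 0.038, 0.999, -0.0]
contact_force: [-0.4, -0.0, -0.3]
gripper_width: 0.345
grasp_force: 25.0
t: 25.48
eef_pos: [0.5351, -0.2575, 0.2948]
tool_rot: [0.001, 0.037, 0.999, 0.0]
contact_force: [0.5, 0.6, -1.0]
gripper_width: 0.585
grasp_force: 0.0
battery_9v 0.98 [470. 213.] 2353 z0.015 [ 522.5 -146.4] [48.6 26.6] -78.4
0.93 (array([ 534.9, -258.1]), array([45.7, 30.3]), -4.1) 0.024698730407291005
(array([ 494.9, -304.8]), array([210.5, 157.7]), 85.6) 0.013373033431290444
turn 74.7  x 0.1137 y 0.0098 z 0.0031 |xy| 0.114 pos [ 0.5346 -0.2574  0.2931] yaw 85.7 q7 2.10
```

```bash
python3 -m pendant '[[0.046,0,0,0,6.75],[0.046,0,0,0,6.75],[0.046,0,0,0,6.75],[0.046,0,0,0,6.75],[0.046,0,0,0,6.75],[0.046,0,0,0,6.75],[0.046,0,0,0,6.75],[0.046,0,0,0,6.75],[0.046,0,0,0,6.75],[0.046,0,0,0,6.75],[0.046,0,0,0,6.75]]'
python3 -m pendant '[[0.046,0.028,0.0026,0,0],[0.046,0.028,0.0026,0,0],[0.046,0.028,0.0026,0,0],[0.046,0.028,0.0026,0,0],[0.046,0,0,0,0],[0.046,0,0,0,0],[0.046,0,0,0,0]]'
python3 - <<'E'
from h import *
look(["battery_9v"],f="w9"); to(.5225,-.145,.1805,11.5)
E
```

```text
t: 26.65
eef_pos: [0.5348, -0.2576, 0.2936]
tool_rot: [-0.001, 0.635, 0.772, -0.0]
contact_force: [-0.4, -0.5, 0.1]
gripper_width: 0.537
grasp_force: 0.0
t: 27.23
eef_pos: [0.5229, -0.1462, 0.2942]
tool_rot: [0.0, 0.633, 0.774, -0.0]
contact_force: [0.5, -0.7, -1.0]
gripper_width: 0.541
grasp_force: 0.0
battery_9v 0.65 [321. 239.] 2369 z0.016 [ 523.4 -146.6] [48.3 26.5] -78.7
turn -0.2  x 0.0022 y 0.0001 z 0.1139 |xy| 0.002 pos [ 0.5229 -0.1472  0.2944] yaw 11.3 q7 0.86
```

View pics/w9.png

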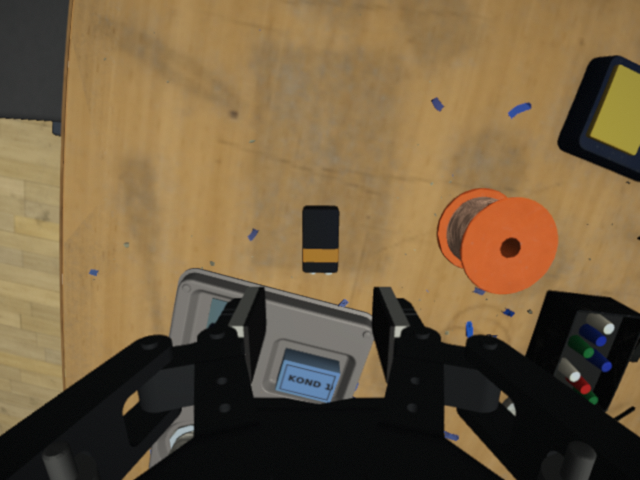

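The battery is centred between the fingers at (321,239), and the copper reel at (497,240) is clear.

```bash
python3 -m pendant '[[0.046,0.001,0.0005,0.03,0],[0.046,0,0,0.03,0],[0.046,0,0,0.025,0],[0.046,0,0,0.015,0],[0.046,0,0,0.008,0],[0.046,0,0,0.0055,0],[0.046,0,0,0,0],[0.015,0,0,0,0],[0.015,0,0,0,0],[0.015,0,0,0,0],[0.015,0,0,0,0],[0.015,0,0,0,0]]' 30
python3 - <<'E'
from h import *
to(.5225,-.1335,.18,11.5)
E
python3 -m pendant '[[0.015,0,0,-0.015,0],[0.015,0,0,-0.035,0],[0.015,0,0,-0.035,0],[0.015,0,0,-0.01,0],[0.015,0,0,0,0],[0.015,0,0,0,0]]'
python3 - <<'E'
from h import *
p,d=bot.read_camera("wrist"); m=bot.camera_model("wrist")
for r in bot.trace("battery_9v","wrist")[:1]: P=cloud("wrist",r["mask"],d,m); T=P[P[:,2]>np.percentile(P[:,2],90)-.006]; print(r["score"],rect(T),T[:,2].mean())
to(.5275,-.357,.275,85.6)
E
```

```text
t: 28.33
eef_pos: [0.5238, -0.1451, 0.182]
tool_rot: [0.001, 0.633, 0.774, 0.001]
contact_force: [-0.7, -0.6, 6.8]
gripper_width: 0.297
grasp_force: 30.3
turn -0.1  x 0.0116 y 0.0010 z 0.0020 |xy| 0.012 pos [ 0.5238 -0.1451  0.182 ] yaw 11.4 q7 1.00
t: 28.83
eef_pos: [0.5233, -0.1443, 0.2762]
tool_rot: [0.0, 0.633, 0.774, 0.001]
contact_force: [-0.1, -0.1, -1.6]
gripper_width: 0.302
grasp_force: 29.7
0.9 (array([ 522.6, -144.7]), array([49.1, 26.7]), -78.7) 0.10915362785608769
turn -74.1  x -0.0210 y -0.2118 z -0.0001 |xy| 0.213 pos [ 0.5228 -0.1442  0.2749] yaw 11.5 q7 0.88
```

```bash
python3 -m pendant '[[0.015,0,0,0,-6.74],[0.015,0,0,0,-6.74],[0.015,0,0,0,-6.74],[0.015,0,0,0,-6.74],[0.015,0,0,0,-6.74],[0.015,0,0,0,-6.74],[0.015,0,0,0,-6.74],[0.015,0,0,0,-6.74],[0.015,0,0,0,-6.74],[0.015,0,0,0,-6.74],[0.015,0,0,0,-6.74]]'
python3 -m pendant '[[0.015,-0.003,-0.0303,0,0],[0.015,-0.003,-0.0303,0,0],[0.015,-0.003,-0.0303,0,0],[0.015,-0.003,-0.0303,0,0],[0.015,-0.003,-0.0303,0,0],[0.015,-0.003,-0.0303,0,0],[0.015,-0.003,-0.0303,0,0],[0.015,0,0,0.02,0],[0.015,0,0,0.02,0],[0.015,0,0,0,0],[0.015,0,0,0,0],[0.015,0,0,0,0]]'
python3 - <<'E'
from h import *
to(.5277,-.357,.19,85.6); look(["tray_grey_board"],f="w10")
E
```

```text
t: 29.85
eef_pos: [0.5227, -0.1446, 0.2745]
tool_rot: [-0.001, 0.036, 0.999, 0.0]
contact_force: [-0.5, -0.3, -0.8]
gripper_width: 0.298
grasp_force: 29.7
t: 30.85
eef_pos: [0.5279, -0.3576, 0.2358]
tool_rot: [-0.0, 0.038, 0.999, 0.0]
contact_force: [1.0, 0.0, -0.4]
gripper_width: 0.298
grasp_force: 29.7
turn 0.0  x 0.0003 y 0.0006 z 0.0458 |xy| 0.001 pos [ 0.5279 -0.3576  0.2358] yaw 85.6 q7 2.30
tray_grey_board 0.76 [444. 189.] 55753 z0.015 [ 495.5 -304.7] [210.7 157.7] 85.6
```

View pics/w10.png

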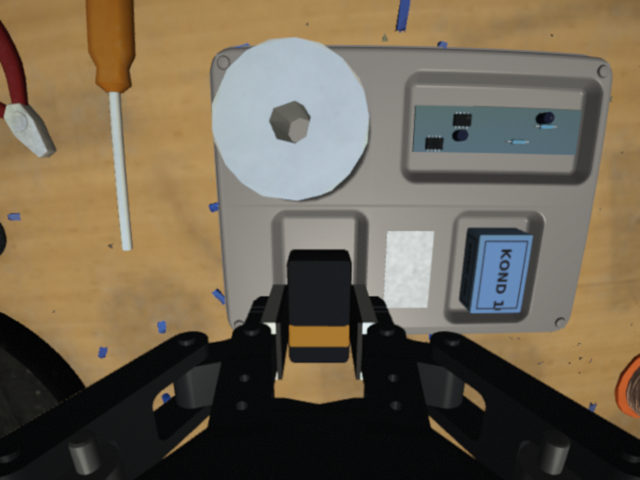

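The battery (319,305) is over the far pocket (320,262), and the cap box lies flat in the near one (500,270). Lowering, releasing, and then checking everything.

```bash
python3 -m pendant '[[0.015,0,0,0.016,0],[0.015,0,0,0.014,0],[0.015,0,0,0.009,0],[0.015,0,0,0.004,0],[0.015,0,0,0.0025,0],[0.015,0,0,0,0],[0.015,0,0,0,0]]'
python3 -m pendant '[[0.05,0,0,0,0],[0.05,0,0,0,0],[0.05,0,0,0,0],[0.05,0,0,-0.025,0],[0.05,0,0,-0.035,0],[0.05,0,0,-0.035,0],[0.05,0,0,-0.035,0],[0.05,0,0,-0.03,0],[0.05,0,0,0,0],[0.05,0,0,0,0]]'
python3 - <<'E'
from h import *
p,d=bot.read_camera("wrist"); m=bot.camera_model("wrist"); cv2.imwrite("pics/w11.png",p)
r=bot.trace("tray_grey_board","wrist")[0]; P=cloud("wrist",r["mask"],d,m); c,s,a=rect(top(P,.013)); zt=np.median(top(P,.013)[:,2]); print(c,s,a,zt)
yw=np.radians(a+90); ex=np.array([np.cos(yw),np.sin(yw)]); ey=np.array([-ex[1],ex[0]])
for n in ["battery_9v","cap_box","reel_tinned"]:
  for r in bot.trace(n,"wrist")[:1]:
    P=cloud("wrist",r["mask"],d,m); T=P[P[:,2]>np.percentile(P[:,2],90)-.006]; q=rect(T); D=q[0]-c; z=T[:,2]
    A=np.linalg.lstsq(np.c_[T[:,:2]-T[:,:2].mean(0),np.ones(len(T))],z,rcond=None)[0]
    print(n,"%.2f"%r["score"],"tray xy",np.round([D@ex,D@ey],1),q[1],"above rim %.4f"%(z.mean()-zt),"tilt",np.round(A[:2],3))
p,d=bot.read_camera("side"); cv2.imwrite("pics/s3.png",p); look(["reel_copper","flux_tin","valve_box"],"side",d=d)
p,d=bot.read_camera("scene"); cv2.imwrite("pics/s4.png",p)
E
```

```text
t: 31.53
eef_pos: [0.528, -0.358, 0.1908]
tool_rot: [0.0, 0.039, 0.999, -0.0]
contact_force: [0.2, -0.6, -0.7]
gripper_width: 0.3
grasp_force: 29.8
t: 32.37
eef_pos: [0.5282, -0.3583, 0.3528]
tool_rot: [0.002, 0.039, 0.999, -0.001]
contact_force: [1.0, 0.6, -0.5]
gripper_width: 0.584
grasp_force: 0.0
[ 493.5 -303.6] [210.3 157.4] 85.5 0.012738502225825291
battery_9v 0.89 tray xy [-38.1  50.7] [49.7 26.5] above rim 0.0094 tilt [0.005 0.01 ]
cap_box 0.89 tray xy [-36.7 -49.3] [46.1 31.2] above rim 0.0105 tilt [0.006 0.029]
reel_tinned 0.98 tray xy [37.5 59.6] [51.9 50.5] above rim 0.0673 tilt [-0.001  0.004]
reel_copper 0.70 [356. 141.] 70 z0.050 [ 452. -346.] [37.8 17.2] -2.7
reel_copper 0.60 [258. 202.] 426 z0.050 [ 641.7 -115. ] [63.7 62.5] 7.6
flux_tin 0.64 [297. 259.] 443 z0.023 [535.9  49.8] [48.8 48.4] -56.7
flux_tin 0.59 [272. 316.] 245 z0.025 [555.1 186. ] [51.7 38.8] 0.3
flux_tin 0.49 [323. 310.] 133 z0.023 [475.7 187.9] [43.  18.5] 8.8
valve_box 0.75 [233. 253.] 407 z0.075 [645.2  77. ] [41.4 40.4] -52.4
valve_box [296. 262.] few [0.535 0.057 0.022]
```

View pics/w11.png

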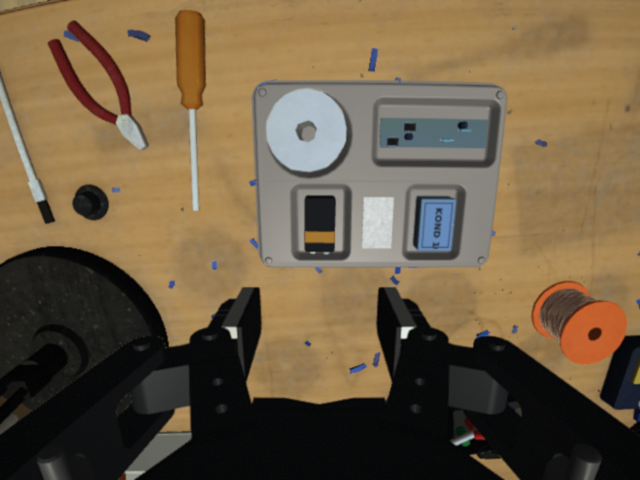

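View pics/s3.png

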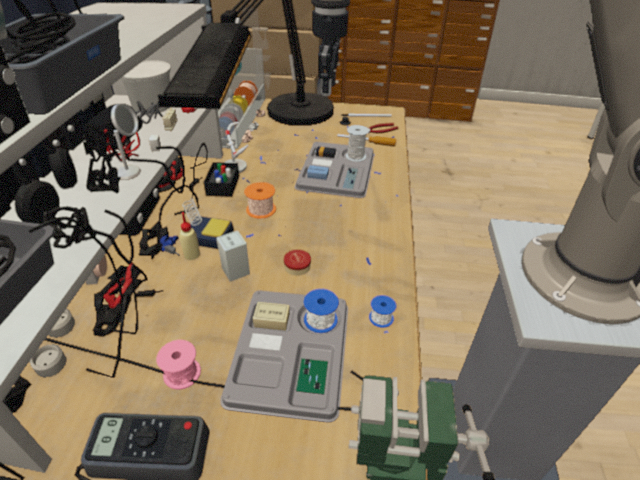

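All five parts are within about 1.5 mm of their recess centres and at seated height. In the side view the copper reel, flux tin and valve box stand where they were, and the gripper is clear. Handing in.

```bash
python3 -c "
from station import bot
print(bot.hand_in())"
```

```text
the job is handed in; nothing more can be done
None
```

I placed and released all five parts and handed the job in at about 32 s: each measured within about 2 mm of its recess centre and seated flat, and the copper reel, flux tin and valve box stayed put (the hand-in returned no verdict).

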